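# Impact sockets back into the tool box

## Robot

A 7-joint arm with a two-finger parallel gripper is mounted at the origin on the work surface; the furniture and walls round the work are solid. World frame = base frame: x ahead of the robot, y to its left, z up, the work surface at z = 0. Lengths are in m, angles in rad, forces in N, time in s.
With the tool pointing down it reaches from about 0.35 to 0.9 m from the base axis. Payload 19.9 kg.
Tool frame: the origin (TCP) lies on the centre line of the jaws, within the pads' length; the fingertips stand 19 mm ahead of it and the grasp point (between the pads) is the TCP; z points along the fingers, y is the line along which they close (so a half turn about z gives the same grasp; the last joint's range is limited). The gripper opens to 85 mm and grips with 20 to 120 N. Pads are 22 mm wide; open, the fingers measure 114 mm over their backs; the gripper's body (76 mm by 85 mm) begins 54 mm behind the grasp point. The pads swing forward as they close: fully open they stand 13 mm farther back than shut.
Start: joints at [-1.165, 0.417, -0.01, 1.614, 0.005, 1.111, -0.053], TCP at [0.271, 0.563, 0.25] pointing down, gripper open.
Joint ranges: [-2.81, 2.81], [-0.39, 2.02], [-1.27, 1.25], [0.06, 2.57], [-1.19, 4.33], [0.19, 2], [-2.82, 2.82]. Speed limits (rad/s): [1.89, 1.89, 2.39, 2.39, 3.01, 3.01, 3.01].

## Interface

Orientations are given as a unit quaternion [x, y, z, w].
In Python, from bench import r, imaging, ticket gives the robot as it stands.
- The arm moves only by the tool step_arm, never from a script. Its arguments are lists of equal length, an entry for each row: "rot": the turn, a rotation vector about the world's x, y, z in degrees, a list of three; "translation": the shift along the world's x, y, z in m, a list of three; "grip": the opening, from 0 (shut) to 1 (fully open). In form: {"rot": [[wx, wy, wz], ...], "translation": [[dx, dy, dz], ...], "grip": [grip, ...]}. A call has 1 to 8 rows; each row is the pose to reach, as a shift and turn from the pose commanded when the call began; what a row does not reach only later rows make up. A row lasts 1/10 s, in which the tool goes at most 50 mm and 8.59 degrees, less where a joint would pass 70% of its speed; a pose out of reach is approached as far as the arm can. A call with a gripper value outside its range is refused whole. The fingers move at their own pace and stop on an object; "squeeze" is the grip in N (left out, the last holds). Time passes only in rows, so rows that repeat a pose let the fingers close. It gives the time, the measured TCP pose, the force, the opening and the grip force at its end, in the units of the state.
- r.read_state(): the state, without advancing time (a new reading comes with each control period).
- imaging.snapshot(name): name is "scene" or "top" or "wrist"; returns the picture (384x512x3 uint8, red, green, blue); there is no depth.
- imaging.camera_params(name): a dict with "camera_matrix" (3x3 intrinsics, pixels), "distortion" ([k1, k2, p1, p2, k3] as OpenCV has them; the pictures are not rectified), "xyz" and "orientation" of the camera in the world. Camera axes: x right, y up, looking along -z (the intrinsics and any distortion apply to the point x, -y, -z); pixel columns grow to the right and rows downward; lengths in m; the calibration is good to about 2 mm. A picture is of the moment at which its call begins: read the wrist's pose just before it. camera_params takes no time and is no camera call; for the wrist camera it gives the pose at the moment of the call.
- ticket.hand_in(): hands the job in; it is judged then, once.
The state is a dict: "time": time; "joints": joint angles; "dq": joint speeds; "joint_torque": joint torques, N m; "tcp_pos": TCP position; "orientation": TCP orientation; "wrist_force": force on the tool from outside, world axes, zero at the start; "moment": the same for the moment, N m; "gripper_width": finger opening in m; "grasp_force": force on a finger pad.
Only numpy, scipy, OpenCV 4.12 (cv2) and the standard library are available. Lean on these libraries where they do the work, as an engineer would, in place of code of your own. Each camera call takes 0.05 s, during which the arm holds its last target. There are 200 camera calls.

## Task

Four impact sockets of different sizes have been left standing on the bench. Put them away in the open tool box, each standing upright as it stands now and fully down in the pocket made for its size: the smallest socket in the smallest pocket and so on up to the largest in the largest. Leave the padlock and the tape measure where they are.

Things in the scene. Friction and masses are not known exactly. Their poses are not given: they have to be found in the camera images.
- socket_small: the smallest of the four dark steel impact sockets, 28 mm across, 48 mm tall (a plain cylinder), about 0.12 kg, square drive hole in its top. It stands upright on the bench. Origin: centre of its underside; z its axis, up. Grip it by the neck, from above.
- socket_medium: the second smallest of the four dark steel impact sockets, 40 mm across, 54 mm tall (foot 40 mm, tapering to a neck 31 mm across over the top 28 mm), about 0.22 kg, square drive hole in its top. It stands upright on the bench. Origin: centre of its underside; z its axis, up. The drive hole is 13 mm wide.
- socket_large: the second largest of the four dark steel impact sockets, 52 mm across, 62 mm tall (foot 52 mm, tapering to a neck 37 mm across over the top 28 mm), about 0.4 kg, square drive hole in its top. It stands upright on the bench. Origin: centre of its underside; z its axis, up. The sockets stand between the tool box (right) and a parts cabinet (left) with cans on it, up to 0.4 m high.
- socket_largest: the largest of the four dark steel impact sockets, 64 mm across, 72 mm tall (foot 64 mm, tapering to a neck 44 mm across over the top 28 mm), about 0.62 kg, square drive hole in its top. It stands upright on the bench. Origin: centre of its underside; z its axis, up. Two of the places are farther back than the tool box's raised lid: lift, then draw back toward the robot.
- pocket_small: dark grey socket module 90 x 90 x 36 mm with a round pocket 39 mm wide, 20 mm deep, the smallest of four, for the 28 mm socket; fixed. Origin: pocket axis at its underside; pocket floor 16 mm up, mouth 36 mm up. Stands with the others, in any order, in the tray of the open tool box, tray 76 mm and box rim 130 mm above the bench. Modules are 95 mm apart along y.
- pocket_medium: dark grey socket module 90 x 90 x 36 mm with a round pocket 51 mm wide, 20 mm deep, the second smallest of four, for the 40 mm socket; fixed. Origin: pocket axis at its underside; pocket floor 16 mm up, mouth 36 mm up. Stands with the others, in any order, in the tray of the open tool box, tray 76 mm and box rim 130 mm above the bench. Box walls 54 mm above the tray.
- pocket_large: dark grey socket module 90 x 90 x 36 mm with a round pocket 63 mm wide, 20 mm deep, the second largest of four, for the 52 mm socket; fixed. Origin: pocket axis at its underside; pocket floor 16 mm up, mouth 36 mm up. Stands with the others, in any order, in the tray of the open tool box, tray 76 mm and box rim 130 mm above the bench. Back wall 60 mm along +x; lid behind it rises to 0.33 m.
- pocket_largest: dark grey socket module 90 x 90 x 36 mm with a round pocket 75 mm wide, 20 mm deep, the largest of four, for the 64 mm socket; fixed. Origin: pocket axis at its underside; pocket floor 16 mm up, mouth 36 mm up. Stands with the others, in any order, in the tray of the open tool box, tray 76 mm and box rim 130 mm above the bench. The end walls are 65 mm beyond the outer modules' origins.
- padlock: bystander: brass padlock, 64 x 42 x 18 mm, lying flat and loose on the bench behind the sockets. Origin: centre of its underside, z up.
- tape_measure: bystander: green tape measure, 40 x 84 x 65 mm, standing loose on the bench in front of the sockets. Origin: centre of its underside; z up, y its length.

How it is judged:
By the outcome, as a careful person would: the job done as asked, in the order asked, and still so for the second after the job is handed in, with the robot touching nothing.
It also fails if it takes over 118 s, if anything falls off the work surface, if the arm or the gripper's body presses on something with over 40 N, if the wrist force passes 120 N, or if a joint passes its speed limit or range.

## Working session

There is one attempt and no reset: what is moved stays moved. The work goes in short steps, Python scripts to look and compute and a tool call to move; the robot and the scene stay as the last step left them, time stands still between calls to the robot, and variables do not carry over. Pictures are saved under pics/ and viewed, at most 14 in all, crops included, and the job is handed in when it is done.

Besides the shell and the picture viewer there is one more tool, called after "Emit:" as a command line: name --argument value ..., lists and objects as JSON in quotes. step_arm: Moves the arm, as the interface text tells. Its arguments: {"type":"object","properties":{"rot":{"type":"array"},"translation":{"type":"array"},"grip":{"type":"array"},"squeeze":{"type":"number"}},"required":["rot","translation","grip"]}

```bash
mkdir -p pics; python3 - <<'E'
from bench import r, imaging
import cv2
for n in ("scene","top"):
    cv2.imwrite(f"pics/{n}0.png", cv2.cvtColor(imaging.snapshot(n),cv2.COLOR_RGB2BGR)); print(n,imaging.camera_params(n))
s=r.read_state(); print(s)
E
```

```text
scene {'camera_matrix': array([[403.25144021,   0.        , 261.70058088],
       [  0.        , 403.25144021, 186.37346413],
       [  0.        ,   0.        ,   1.        ]]), 'distortion': array([-0.00942699,  0.        ,  0.        ,  0.        ,  0.        ]), 'xyz': array([0.50586411, 0.62574544, 1.05561322]), 'orientation': array([0.00433408, 0.29381252, 0.95499074, 0.04059697])}
top {'camera_matrix': array([[391.01140597,   0.        , 255.08193054],
       [  0.        , 391.01140597, 192.05276593],
       [  0.        ,   0.        ,   1.        ]]), 'distortion': array([0.00509749, 0.        , 0.        , 0.        , 0.        ]), 'xyz': array([ 0.37035911, -0.02340424,  1.1628396 ]), 'orientation': array([-0.01670561,  0.02961083,  0.70704411, -0.70635171])}
{'time': 0.1, 'joints': array([-1.16449519,  0.41791617, -0.01034025,  1.61412508,  0.00469087,
        1.11070915, -0.05298814]), 'dq': array([-0.00178751, -0.00069464,  0.00075242, -0.0016419 ,  0.00014043,
        0.00095846,  0.00102179]), 'joint_torque': array([ 3.02052489e-03, -8.65843821e+01,  6.81016725e-01, -4.35632336e+01,
        1.92612887e-02,  5.18491041e-03, -8.18269109e-05]), 'tcp_pos': array([0.27046989, 0.56311073, 0.2497168 ]), 'orientation': array([ 2.22010147e-01,  9.75044190e-01, -5.58863444e-04, -9.43521431e-05]), 'wrist_force': array([-0.17373482,  0.02806947, -0.0893583 ]), 'moment': array([ 0.02032165, -0.0146722 ,  0.02786522]), 'grasp_force': 0.0, 'gripper_width': 0.08509369888278505}
```

View pics/scene0.png

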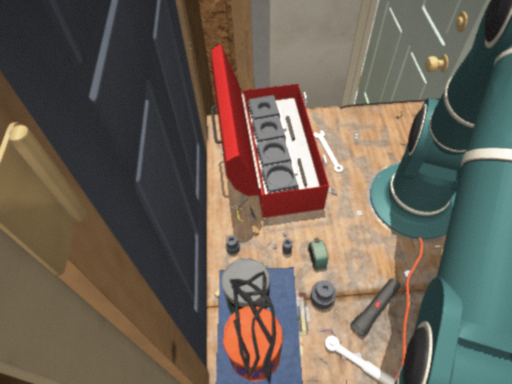

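View pics/top0.png

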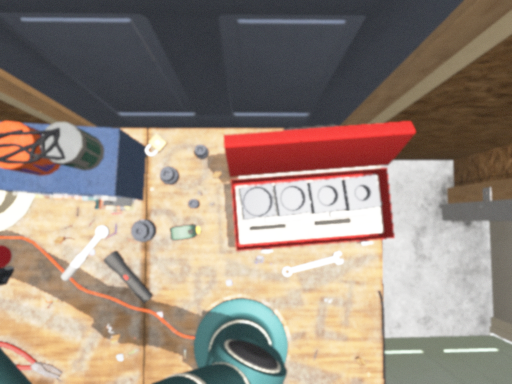

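The top view shows sockets near (143,230), (170,174), (201,152) and (193,203). The padlock is at (155,145) and the tape at (186,232). The pockets run largest to smallest, left to right, at (258,202), (293,197), (329,195) and (363,192). I'll zoom in next.

```bash
cat > h.py <<'E'
import numpy as np, cv2
from scipy.spatial.transform import Rotation as R
from bench import r, imaging
def ray(p,uv):
    q=cv2.undistortPoints(np.array(uv,float).reshape(-1,1,2),p["camera_matrix"],p["distortion"]).reshape(-1,2)
    return np.array(p["xyz"]), R.from_quat(p["orientation"]).apply(np.c_[q[:,0],-q[:,1],-np.ones(len(q))])
def plane(p,uv,z):
    c,d=ray(p,uv); return c+d*((z-c[2])/d[:,2])[:,None]
def proj(p,X):
    c=R.from_quat(p["orientation"]).inv().apply(np.atleast_2d(X)-p["xyz"])*[1,-1,-1]
    return cv2.projectPoints(c,np.zeros(3),np.zeros(3),p["camera_matrix"],p["distortion"])[0].reshape(-1,2)
def circ(c,rad,z,n=48):
    a=np.linspace(0,2*np.pi,n); return np.c_[c[0]+rad*np.cos(a),c[1]+rad*np.sin(a),np.full(n,z)]
def crop(img,x0,y0,x1,y1,k,fn,rings=(),p=None):
    im=cv2.resize(cv2.cvtColor(img[y0:y1,x0:x1],cv2.COLOR_RGB2BGR),None,fx=k,fy=k,interpolation=cv2.INTER_CUBIC)
    im=cv2.convertScaleAbs(im,alpha=1.3,beta=10)
    for c,rad,z,col in rings:
        q=((proj(p,circ(c,rad,z))-[x0,y0]+.5)*k-.5).astype(np.int32); cv2.polylines(im,[q],True,col,1)
    for x in range(x0-x0%10+10,x1,10): cv2.putText(im,str(x),((x-x0)*k,8),0,.3,(0,255,255)); cv2.line(im,((x-x0)*k,10),((x-x0)*k,14),(0,255,255))
    for y in range(y0-y0%10+10,y1,10): cv2.putText(im,str(y),(0,(y-y0)*k),0,.3,(0,255,255))
    cv2.imwrite(fn,im)
E
python3 - <<'E'
from h import *
p=imaging.camera_params("top"); im=imaging.snapshot("top")
crop(im,120,125,220,250,5,"pics/t1.png")
for uv,z in [((143,229),.072),((170,174),.062),((201,152),.054),((193,203),.048)]: print(plane(p,[uv],z)[0].round(3))
for uv in [(258,202),(293,197),(329,195),(363,192)]: print(plane(p,[uv],.112)[0].round(3))
E
```

```text
[0.34  0.267 0.072]
[0.494 0.196 0.062]
[0.558 0.11  0.054]
[0.412 0.133 0.048]
[ 0.412 -0.05   0.112]
[ 0.426 -0.145  0.112]
[ 0.431 -0.242  0.112]
[ 0.439 -0.335  0.112]
```

View pics/t1.png

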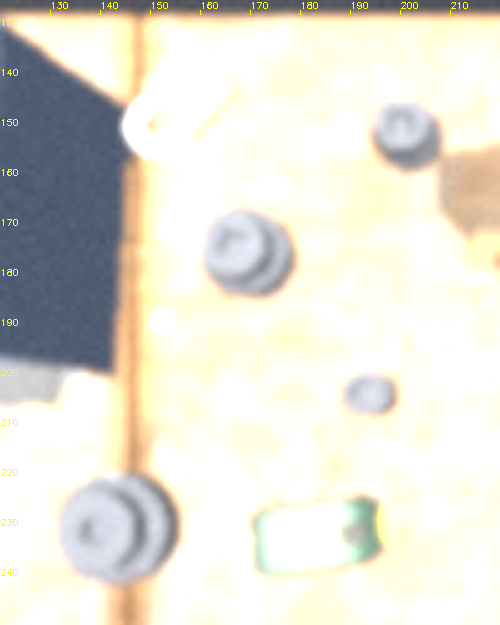

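The crop shows the largest top at about (139,231), the large at (167,174), the medium at (199,151) and the small at (193,203). Next I'll fit the silhouettes in both cameras.

```bash
cat > fit.py <<'E'
from h import *
from scipy.optimize import minimize
S={"largest":(.340,.267,.064,.044,.072),"large":(.494,.196,.052,.037,.062),"medium":(.558,.11,.04,.031,.054),"small":(.412,.133,.028,.028,.048)}
K=8
def hull(p,x,y,D,d,h):
    P=np.r_[circ((x,y),D/2,0),circ((x,y),D/2,h-.028),circ((x,y),d/2,h)]
    return cv2.convexHull(proj(p,P).astype(np.float32)).reshape(-1,2)
def mask(im,box,k=K):
    x0,y0,x1,y1=box; c=cv2.resize(im[y0:y1,x0:x1],None,fx=k,fy=k,interpolation=cv2.INTER_CUBIC).astype(int)
    return ((c[...,0]-c[...,2])<15)&(c.sum(2)<480)
def fit(cams,v,tol=14):
    D,d,h=v[2:]; data=[]
    for n in cams:
        p=imaging.camera_params(n); im=imaging.snapshot(n); q=hull(p,*v); c=q.mean(0)
        m=np.ceil(np.ptp(q,0).max()/2+7).astype(int)
        box=(int(c[0])-m,int(c[1])-m,int(c[0])+m,int(c[1])+m); M=mask(im,box)
        nl,lab,st,ce=cv2.connectedComponentsWithStats(M.astype(np.uint8))
        j=1+np.argmax([st[i,4]-3*K*np.hypot(*(ce[i]-m*K)) for i in range(1,nl)]); data.append((p,box,lab==j))
    def cost(xy):
        t=0
        for p,b,M in data:
            q=(hull(p,xy[0],xy[1],D,d,h)-np.array(b[:2])+.5)*K-.5
            f=np.zeros(M.shape,np.uint8); cv2.fillPoly(f,[np.round(q).astype(np.int32)],1); f=f>0
            t+=1-(f&M).sum()/(f|M).sum()
        return t
    s=minimize(cost,v[:2],method="Nelder-Mead",options=dict(initial_simplex=np.array(v[:2])+np.array([[0,0],[.012,0],[0,.012]]),xatol=1e-4))
    return s.x,s.fun
E
python3 - <<'E'
from fit import *
fs={}
for n,v in S.items():
    for c in (["top"],["scene"],["top","scene"]):
        x,f=fit(c,v); print(n,c,x.round(4),round(f,3))
    fs[n]=x
p=imaging.camera_params("top"); im=imaging.snapshot("top")
rg=[]
for n,v in S.items(): rg+=[(fs[n],v[2]/2,0,(0,0,255)),(fs[n],v[3]/2,v[4],(0,160,0))]
crop(im,120,130,220,250,4,"pics/t2a.png",rg,p)
base=np.array([.412,-.05]);u=np.array([.027,-.285]);u/=np.hypot(*u)
crop(im,225,160,400,255,4,"pics/t2b.png",[(base+u*.095*i,r_,.112,(0,0,255)) for i,r_ in enumerate((.0375,.0315,.0255,.0195))],p)
a=cv2.imread("pics/t2a.png");b=cv2.imread("pics/t2b.png")
p=imaging.camera_params("scene"); im=imaging.snapshot("scene")
crop(im,215,220,345,320,4,"pics/s2a.png",rg,imaging.camera_params("scene"))
crop(im,235,85,335,220,4,"pics/s2b.png",[(base+u*.095*i,r_,.112,(0,0,255)) for i,r_ in enumerate((.0375,.0315,.0255,.0195))],p)
c=cv2.imread("pics/s2a.png");d=cv2.imread("pics/s2b.png")
def st(a,b,f):
    o=np.zeros((max(a.shape[0],b.shape[0]),a.shape[1]+b.shape[1],3),np.uint8); o[:a.shape[0],:a.shape[1]]=a;o[:b.shape[0],a.shape[1]:]=b
    k=min(1,800/o.shape[1],600/o.shape[0]); cv2.imwrite(f,cv2.resize(o,None,fx=k,fy=k))
st(a,c,"pics/t2.png"); st(b,np.zeros((1,1,3),np.uint8),"pics/t3.png"); cv2.imwrite("pics/s3.png",d)
E
```

```text
largest ['top'] [0.3369 0.2725] 0.571
largest ['scene'] [0.3341 0.2791] 0.119
largest ['top', 'scene'] [0.3333 0.2801] 0.693
large ['top'] [0.4922 0.2037] 0.596
large ['scene'] [0.4695 0.2232] 0.457
large ['top', 'scene'] [0.4943 0.212 ] 1.241
medium ['top'] [0.5629 0.1141] 0.482
medium ['scene'] [0.5649 0.1146] 0.199
medium ['top', 'scene'] [0.5629 0.1153] 0.674
small ['top'] [0.414  0.1312] 0.872
small ['scene'] [0.4128 0.1342] 0.3
small ['top', 'scene'] [0.4105 0.1346] 1.191
```

View pics/t2.png

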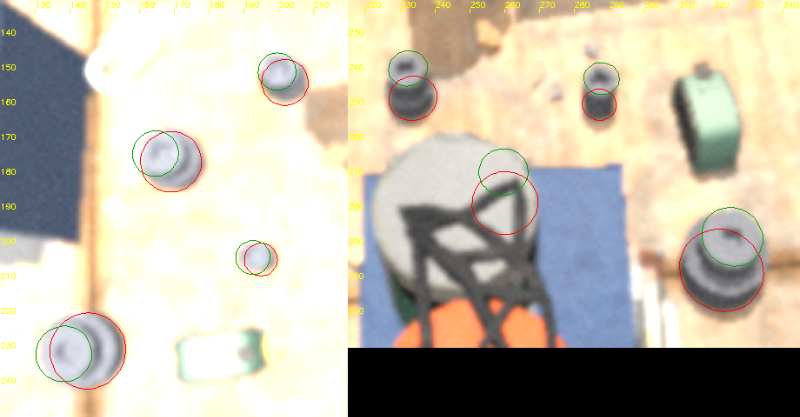

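View pics/t3.png

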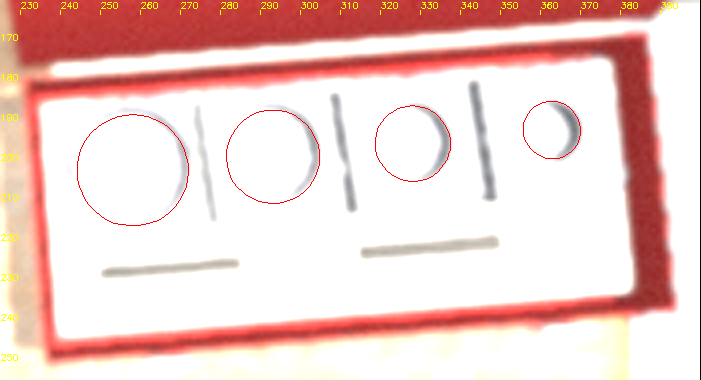

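View pics/s3.png

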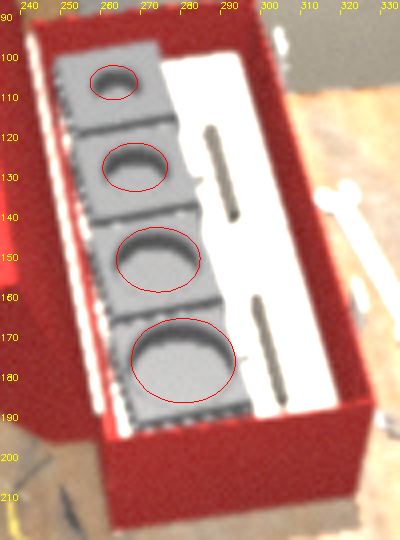

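Only the fits with clean masks hold: largest and medium in the scene camera. In the top camera the bench is overexposed. The pocket rings already lie within about a pixel. I'll switch to gradient-contour fits.

```bash
cat > gf.py <<'E'
from fit import *
from scipy.ndimage import map_coordinates
from scipy.optimize import differential_evolution
C={}
for n in ("top","scene"):
    g=cv2.GaussianBlur(imaging.snapshot(n).astype(np.float32),(0,0),.7)
    gx=cv2.Sobel(g,cv2.CV_32F,1,0,scale=.25); gy=cv2.Sobel(g,cv2.CV_32F,0,1,scale=.25)
    C[n]=(imaging.camera_params(n),np.sqrt((gx**2+gy**2).max(2)))
def on(n,q): 
    v=map_coordinates(C[n][1],[q[:,1],q[:,0]],order=1); return np.minimum(v,60).mean()
def outline(p,x,y,D,d,h):
    q=hull(p,x,y,D,d,h); q=np.r_[q,q[:1]]; s=np.r_[0,np.cumsum(np.hypot(*np.diff(q,axis=0).T))]; t=np.arange(0,s[-1],.5)
    return np.c_[np.interp(t,s,q[:,0]),np.interp(t,s,q[:,1])]
def best(f,b): s=differential_evolution(lambda v:-f(v),b,seed=0,tol=1e-4,popsize=20); return s.x,-s.fun
E
python3 - <<'E'
from gf import *
S["large"]=(.492,.19)+S["large"][2:]; S["largest"]=(.335,.275)+S["largest"][2:]
for n,v in S.items():
    for cs in (["top"],["scene"],["top","scene"]):
        if n=="large" and "scene" in cs: continue
        x,f=best(lambda z:sum(on(c,outline(C[c][0],*z,*v[2:])) for c in cs),[(v[0]-.016,v[0]+.016),(v[1]-.016,v[1]+.016)])
        print(n,cs,x.round(4),round(f,1))
rad=(.0375,.0315,.0255,.0195)
for cs in (["top"],["scene"],["top","scene"]):
    def f(z):
        u=np.array([np.sin(z[2]),-np.cos(z[2])])
        return sum(on(c,proj(C[c][0],circ(z[:2]+u*.095*i,k,.112))) for c in cs for i,k in enumerate(rad))
    x,fv=best(f,[(.40,.43),(-.065,-.035),(-.05,.15)]); print("pk",cs,x.round(4),round(fv,1),f([.412,-.05,.0945]))
E
```

```text
largest ['top'] [0.3351 0.277 ] 47.7
largest ['scene'] [0.3348 0.282 ] 46.9
largest ['top', 'scene'] [0.3342 0.28  ] 88.5
large ['top'] [0.4942 0.206 ] 53.3
medium ['top'] [0.5646 0.1154] 52.5
medium ['scene'] [0.5651 0.1197] 53.2
medium ['top', 'scene'] [0.5646 0.1163] 104.4
small ['top'] [0.4121 0.1337] 51.8
small ['scene'] [0.4128 0.1384] 58.5
small ['top', 'scene'] [0.412 0.135] 106.0
pk ['top'] [ 0.4182 -0.0523  0.0726] 131.6 117.53438
pk ['scene'] [ 0.4126 -0.065  -0.0034] 125.2 111.65084
pk ['top', 'scene'] [ 0.43  -0.035  0.15 ] 240.2 229.18523
```

```bash
python3 - <<'E'
from gf import *
v=S["large"]; x,f=best(lambda z:on("top",outline(C["top"][0],*z,*v[2:])),[(.475,.515),(.18,.23)]); print("large",x.round(4),round(f,1))
rad=(.0375,.0315,.0255,.0195)
for cs in (["top"],["scene"]):
  for i,k in enumerate(rad):
    z0=np.array([.417,-.051])+np.array([.085,-.996])*.095*i
    x,f=best(lambda z:sum(on(c,proj(C[c][0],circ(z,k,.112))) for c in cs),[(z0[0]-.009,z0[0]+.009),(z0[1]-.009,z0[1]+.009)]); print(cs,i,x.round(4),round(f,1))
s=r.read_state();p=imaging.camera_params("wrist")
M=R.from_quat(s["orientation"]); print("cam in tool",M.inv().apply(p["xyz"]-s["tcp_pos"]).round(4),(M.inv()*R.from_quat(p["orientation"])).as_rotvec().round(3),p["camera_matrix"][0,0])
print(M.as_matrix().round(3))
E
```

```text
large [0.4943 0.2067] 53.9
['top'] 0 [ 0.4228 -0.0471] 29.5
['top'] 1 [ 0.4254 -0.1469] 31.3
['top'] 2 [ 0.4325 -0.242 ] 34.8
['top'] 3 [ 0.4388 -0.3371] 39.3
['scene'] 0 [ 0.408  -0.0435] 34.2
['scene'] 1 [ 0.4233 -0.1427] 26.3
['scene'] 2 [ 0.4305 -0.2374] 28.0
['scene'] 3 [ 0.4367 -0.3314] 32.2
cam in tool [ 0.0667 -0.0011 -0.124 ] [2.076 2.076 0.282] 302.7940899787872
[[-0.901  0.433 -0.   ]
 [ 0.433  0.901 -0.   ]
 [-0.    -0.    -1.   ]]
```

The top and scene fits agree, apart from a constant offset of about 4.5 mm in y. I'll use the averages and refine with the wrist camera. First move: over the largest socket, jaws closing along y and the camera on the robot's side.

Emit:
step_arm --rot '[[0,0,8],[0,0,16],[0,0,25.7],[0,0,25.7],[0,0,25.7],[0,0,25.7],[0,0,25.7],[0,0,25.7]]' --translation '[[0.01,-0.045,0],[0.02,-0.09,0],[0.03,-0.135,0],[0.04,-0.18,0],[0.05,-0.23,0],[0.064,-0.283,0],[0.064,-0.283,0],[0.064,-0.283,0]]' --grip '[1,1,1,1,1,1,1,1]'

```text
time: 2.05
tcp_pos: [0.3351, 0.2794, 0.2507]
orientation: [0.001, 1.0, 0.0, 0.0]
wrist_force: [0.4, 1.4, -0.4]
gripper_width: 0.0855
grasp_force: 0.0
```

```bash
cat > wr.py <<'E'
from gf import *
def wcam():
    p=imaging.camera_params("wrist"); im=imaging.snapshot("wrist")
    g=cv2.GaussianBlur(im.astype(np.float32),(0,0),.9)
    gx=cv2.Sobel(g,cv2.CV_32F,1,0,scale=.25); gy=cv2.Sobel(g,cv2.CV_32F,0,1,scale=.25)
    C["wrist"]=(p,np.sqrt((gx**2+gy**2).max(2))); return p,im
def sock(n,v0,w=.012):
    v=S[n]; return best(lambda z:on("wrist",outline(C["wrist"][0],*z,*v[2:])),[(v0[0]-w,v0[0]+w),(v0[1]-w,v0[1]+w)])
def pk(v0,rad,w=.012):
    return best(lambda z:on("wrist",proj(C["wrist"][0],circ(z,rad,.112))),[(v0[0]-w,v0[0]+w),(v0[1]-w,v0[1]+w)])
E
python3 - <<'E'
from wr import *
s=r.read_state(); print(s["tcp_pos"].round(4),s["orientation"].round(4))
p,im=wcam(); x,f=sock("largest",(.335,.2795)); print(x.round(4),f)
crop(im,0,0,512,384,1,"pics/w1.png",[(x,.032,0,(0,0,255)),(x,.022,.072,(0,255,0)),((.4125,.136),.014,.048,(0,255,0)),((.4945,.209),.0185,.062,(0,255,0))],p)
E
```

```text
[0.3344 0.2813 0.2504] [-7.e-04  1.e+00  2.e-04  2.e-04]
[0.3338 0.2798] 40.1410026550293
```

View pics/w1.png

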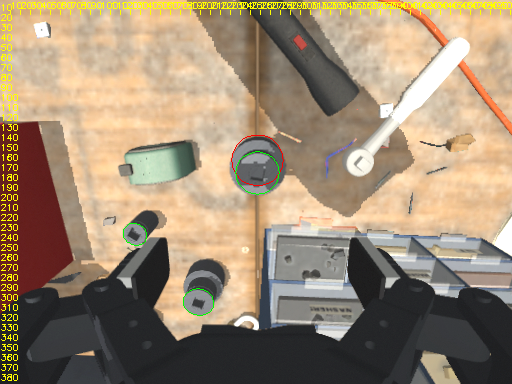

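The wrist view confirms the calibration. The largest socket fits at (.334,.280), and the predicted rings sit on the small one at (135,234) and the large one at (200,302). Going down to grip the neck.

Emit:
step_arm --rot '[[0,0,0],[0,0,0],[0,0,0],[0,0,0],[0,0,0],[0,0,0],[0,0,0],[0,0,0]]' --translation '[[-0.001,0,-0.04],[-0.001,0,-0.08],[-0.001,0,-0.12],[-0.001,0,-0.15],[-0.001,0,-0.17],[-0.001,0,-0.188],[-0.001,0,-0.188],[-0.001,0,-0.188]]' --grip '[1,1,1,1,1,1,1,1]'

```text
time: 3.0
tcp_pos: [0.3333, 0.2811, 0.0623]
orientation: [-0.001, 1.0, -0.0, -0.0]
wrist_force: [-0.4, -0.1, 0.3]
gripper_width: 0.0854
grasp_force: 0.0
```

Emit:
step_arm --rot '[[0,0,0],[0,0,0],[0,0,0],[0,0,0],[0,0,0],[0,0,0],[0,0,0],[0,0,0]]' --translation '[[0,0,0],[0,0,0],[0,0,0],[0,0,0],[0,0,0],[0,0,0],[0,0,0],[0,0,0]]' --grip '[0.3,0.3,0.3,0.3,0.3,0.3,0.3,0.3]' --squeeze 60

```text
time: 3.8
tcp_pos: [0.3338, 0.2806, 0.0631]
orientation: [-0.0, 1.0, 0.0, 0.0]
wrist_force: [-3.4, -2.8, 15.8]
gripper_width: 0.0423
grasp_force: 58.5
```

Emit:
step_arm --rot '[[0,0,0],[0,0,0],[0,0,0],[0,0,0],[0,0,0],[0,0,0],[0,0,0],[0,0,0]]' --translation '[[0,0,0.03],[0,0,0.07],[0,0,0.12],[0,0,0.17],[0,0,0.22],[0,-0.02,0.25],[0.01,-0.06,0.25],[0.02,-0.11,0.25]]' --grip '[0.3,0.3,0.3,0.3,0.3,0.3,0.3,0.3]'

```text
time: 4.6
tcp_pos: [0.3532, 0.1707, 0.3129]
orientation: [-0.002, 1.0, 0.0, 0.001]
wrist_force: [2.6, -1.9, -6.9]
gripper_width: 0.0424
grasp_force: 65.5
```

Emit:
step_arm --rot '[[0,0,0],[0,0,0],[0,0,0],[0,0,0],[0,0,0],[0,0,0],[0,0,0],[0,0,0]]' --translation '[[0.02,-0.05,0],[0.03,-0.1,0],[0.04,-0.14,0],[0.05,-0.18,0],[0.064,-0.21,0],[0.064,-0.22,0],[0.064,-0.22,0],[0.064,-0.22,0]]' --grip '[0.3,0.3,0.3,0.3,0.3,0.3,0.3,0.3]'

```text
time: 5.4
tcp_pos: [0.4169, -0.048, 0.312]
orientation: [-0.001, 1.0, 0.0, -0.0]
wrist_force: [0.3, 0.6, -6.1]
gripper_width: 0.0422
grasp_force: 65.1
```

```bash
python3 - <<'E'
from wr import *
s=r.read_state(); print(s["tcp_pos"].round(4),s["orientation"].round(4),s["wrist_force"].round(1),s["gripper_width"])
p,im=wcam(); rg=[]
for (x,y),k in zip([(.418,-.0495),(.4244,-.1448),(.4315,-.2397),(.4378,-.3343)],(.0375,.0315,.0255,.0195)):
    print(pk((x,y),k)); rg+=[((x,y),k,.112,(0,0,255))]
crop(im,0,0,512,384,1,"pics/w2.png",rg,p)
E
```

```text
[ 0.4171 -0.0477  0.3122] [-1.2e-03  1.0e+00  1.0e-04 -1.0e-04] [ 0.3 -0.4 -6.5] 0.042697344419166484
(array([ 0.4134889 , -0.05100714]), np.float64(23.74466896057129))
(array([ 0.41998101, -0.14293798]), np.float32(31.310778))
(array([ 0.42858445, -0.23495373]), np.float64(23.8066349029541))
(array([ 0.43670388, -0.32882275]), np.float32(15.958481))
```

View pics/w2.png

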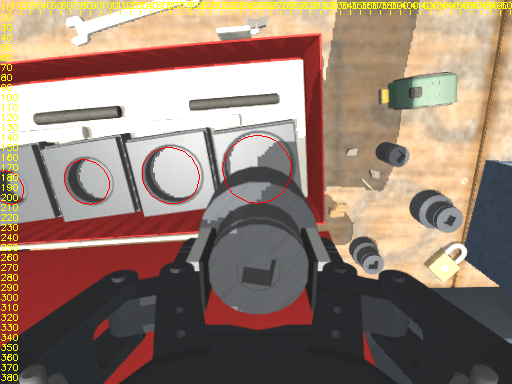

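The rings overlay the pockets closely, centred near (88,180), (172,174) and (258,167). The held socket hides part of the largest pocket. I'll refine the row as a rigid model with the known 95 mm spacing.

```bash
python3 - <<'E'
from wr import *
p,im=wcam(); rad=(.0375,.0315,.0255,.0195)
def cen(z,i): return z[:2]+np.array([np.sin(z[2]),-np.cos(z[2])])*.095*(i-1)
for idx in ((1,2),(1,2,3),(0,1,2)):
  for zz in (.112,.120,None):
    f=lambda z:sum(on("wrist",proj(p,circ(cen(z,i),rad[i],z[3] if zz is None else zz))) for i in idx)
    x,v=best(f,[(.410,.436),(-.157,-.133),(.03,.11),(.1,.13)]); print(idx,zz,x.round(4),round(v,1))
    if idx==(1,2) and zz==.112: xs=x
crop(im,40,120,330,220,2,"pics/w3.png",[(cen(xs,i),rad[i],.112,(0,0,255)) for i in range(3)],p)
E
```

```text
(1, 2) 0.112 [ 0.4202 -0.1424  0.0924  0.1233] 52.6
(1, 2) 0.12 [ 0.4196 -0.1387  0.0653  0.1173] 54.7
(1, 2) None [ 0.4236 -0.1445  0.0773  0.1068] 56.0
(1, 2, 3) 0.112 [ 0.4202 -0.1421  0.0879  0.1245] 66.7
(1, 2, 3) 0.12 [ 0.4195 -0.1387  0.0712  0.1122] 64.4
(1, 2, 3) None [ 0.4236 -0.1444  0.0758  0.1068] 71.4
(0, 1, 2) 0.112 [ 0.4212 -0.1455  0.0784  0.1051] 74.4
(0, 1, 2) 0.12 [ 0.4194 -0.1382  0.0699  0.1274] 75.3
(0, 1, 2) None [ 0.4226 -0.1458  0.0933  0.105 ] 75.6
```

View pics/w3.png

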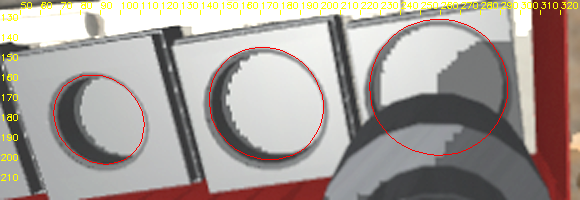

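The true rims extend about 1 px further left and up, so the row model is large pocket (.422,-.1445), yaw .075. That puts largest at (.4155,-.050), medium at (.4295,-.239) and small at (.4365,-.334). Lowering.

Emit:
step_arm --rot '[[0,0,0],[0,0,0],[0,0,0],[0,0,0],[0,0,0],[0,0,0],[0,0,0],[0,0,0]]' --translation '[[-0.002,0,-0.04],[-0.002,0,-0.08],[-0.002,0,-0.11],[-0.002,0,-0.13],[-0.002,0,-0.14],[-0.002,0,-0.15],[-0.002,0,-0.157],[-0.002,0,-0.157]]' --grip '[0.3,0.3,0.3,0.3,0.3,0.3,0.3,0.3]'

```text
time: 6.5
tcp_pos: [0.4156, -0.0486, 0.1552]
orientation: [-0.0, 1.0, -0.0, 0.0]
wrist_force: [0.4, 0.2, -6.0]
gripper_width: 0.0423
grasp_force: 67.1
```

Emit:
step_arm --rot '[[0,0,0],[0,0,0],[0,0,0],[0,0,0],[0,0,0],[0,0,0]]' --translation '[[0,0,-0.001],[0,0,-0.002],[0,0,-0.002],[0,0,-0.002],[0,0,-0.002],[0,0,-0.002]]' --grip '[0.3,0.3,0.3,0.7,0.7,0.7]'

```text
time: 7.1
tcp_pos: [0.4157, -0.0486, 0.1536]
orientation: [-0.0, 1.0, 0.0, 0.0]
wrist_force: [0.3, -0.0, -0.5]
gripper_width: 0.0594
grasp_force: 0.0
```

Emit:
step_arm --rot '[[0,0,0],[0,0,0],[0,0,0],[0,0,0],[0,0,0],[0,0,0],[0,0,0],[0,0,0]]' --translation '[[0,0,0.04],[0,0,0.09],[0,0,0.13],[0,0.03,0.15],[0,0.08,0.15],[0,0.13,0.15],[0.02,0.17,0.15],[0.05,0.2,0.15]]' --grip '[0.7,0.7,0.7,0.7,0.8,0.8,0.8,0.8]'

```text
time: 7.9
tcp_pos: [0.4651, 0.1544, 0.3037]
orientation: [-0.002, 1.0, 0.001, 0.0]
wrist_force: [-0.0, -1.4, 1.0]
gripper_width: 0.0686
grasp_force: 0.0
```

Emit:
step_arm --rot '[[0,0,0],[0,0,0],[0,0,0],[0,0,0]]' --translation '[[0.0285,0.04,-0.02],[0.0285,0.0585,-0.05],[0.0285,0.0585,-0.06],[0.0285,0.0585,-0.06]]' --grip '[0.8,0.8,0.8,0.8]'

```text
time: 8.3
tcp_pos: [0.4932, 0.2095, 0.2418]
orientation: [-0.001, 1.0, -0.001, -0.001]
wrist_force: [0.6, -0.5, 0.4]
gripper_width: 0.0686
grasp_force: 0.0
```

```bash
python3 - <<'E'
from wr import *
s=r.read_state(); print(s["tcp_pos"].round(4),s["wrist_force"].round(1))
p,im=wcam(); rg=[]
for n,v in (("large",(.4945,.2085)),("medium",(.565,.1175)),("small",(.4125,.136))):
    x,f=sock(n,v); print(n,x.round(4),f); rg+=[(x,S[n][2]/2,0,(0,0,255)),(x,S[n][3]/2,S[n][4],(0,255,0))]
crop(im,0,0,512,384,1,"pics/w4.png",rg,p)
E
```

```text
[0.4942 0.2091 0.2441] [-0.1 -0.5  0.7]
large [0.4941 0.2086] 52.139046
medium [0.5652 0.1152] 48.24202346801758
small [0.412 0.135] 52.334617614746094
```

View pics/w4.png

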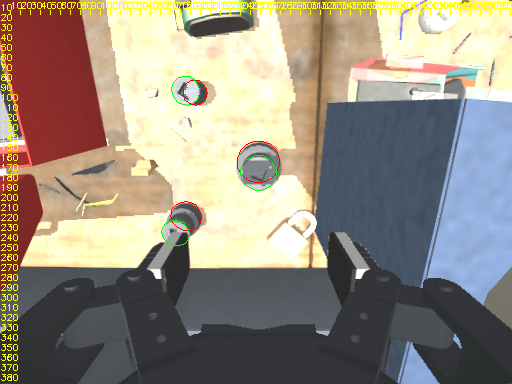

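All three fits agree with the earlier averages; the large socket is at (.494,.2085). Going down.

Emit:
step_arm --rot '[[0,0,0],[0,0,0],[0,0,0],[0,0,0],[0,0,0],[0,0,0],[0,0,0],[0,0,0]]' --translation '[[0,0,-0.04],[0,0,-0.08],[0,0,-0.12],[0,0,-0.15],[0,0,-0.17],[0,0,-0.19],[0,0,-0.19],[0,0,-0.19]]' --grip '[0.8,0.8,0.8,0.8,0.8,0.8,0.8,0.8]'

```text
time: 9.25
tcp_pos: [0.4946, 0.2097, 0.0545]
orientation: [-0.0, 1.0, 0.0, 0.001]
wrist_force: [0.1, 0.2, 0.6]
gripper_width: 0.068
grasp_force: 0.0
```

Emit:
step_arm --rot '[[0,0,0],[0,0,0],[0,0,0],[0,0,0],[0,0,0],[0,0,0],[0,0,0]]' --translation '[[0,0,0],[0,0,0],[0,0,0],[0,0,0],[0,0,0],[0,0,0],[0,0,0]]' --grip '[0.25,0.25,0.25,0.25,0.25,0.25,0.25]' --squeeze 60

```text
time: 9.95
tcp_pos: [0.4946, 0.2101, 0.0546]
orientation: [-0.0, 1.0, 0.0, 0.001]
wrist_force: [-2.9, -2.2, 13.4]
gripper_width: 0.0353
grasp_force: 58.4
```

Emit:
step_arm --rot '[[0,0,0],[0,0,0],[0,0,0],[0,0,0],[0,0,0],[0,0,0],[0,0,0],[0,0,0]]' --translation '[[0,0,0.03],[0,0,0.07],[0,0,0.12],[0,0,0.17],[0,0,0.22],[-0.03,0,0.25],[-0.072,0,0.25],[-0.072,-0.03,0.25]]' --grip '[0.25,0.25,0.25,0.25,0.25,0.25,0.25,0.25]'

```text
time: 10.75
tcp_pos: [0.418, 0.1826, 0.3041]
orientation: [-0.004, 1.0, 0.001, -0.0]
wrist_force: [0.9, -1.1, -5.8]
gripper_width: 0.0355
grasp_force: 62.0
```

Emit:
step_arm --rot '[[0,0,0],[0,0,0],[0,0,0],[0,0,0],[0,0,0],[0,0,0],[0,0,0],[0,0,0]]' --translation '[[0,-0.05,0],[0,-0.1,0],[0,-0.15,0],[0,-0.2,0],[0,-0.25,0],[0,-0.29,0],[0,-0.32,0],[0,-0.323,0]]' --grip '[0.25,0.25,0.25,0.25,0.25,0.25,0.25,0.25]'

```text
time: 11.55
tcp_pos: [0.421, -0.1467, 0.3036]
orientation: [0.002, 1.0, -0.0, 0.0]
wrist_force: [-0.6, 0.8, -4.3]
gripper_width: 0.0354
grasp_force: 61.9
```

Emit:
step_arm --rot '[[0,0,0],[0,0,0],[0,0,0],[0,0,0],[0,0,0],[0,0,0],[0,0,0],[0,0,0]]' --translation '[[0,0,-0.03],[0,0,-0.07],[0,0,-0.1],[0,0,-0.12],[0,0,-0.135],[0,0,-0.147],[0,0,-0.156],[0,0,-0.156]]' --grip '[0.25,0.25,0.25,0.25,0.25,0.25,0.25,0.25]'

```text
time: 12.35
tcp_pos: [0.4218, -0.143, 0.1468]
orientation: [-0.0, 1.0, 0.0, -0.0]
wrist_force: [0.1, -0.5, -3.3]
gripper_width: 0.035
grasp_force: 64.0
```

Emit:
step_arm --rot '[[0,0,0],[0,0,0],[0,0,0],[0,0,0],[0,0,0],[0,0,0]]' --translation '[[0,0,-0.001],[0,0,-0.002],[0,0,-0.002],[0,0,-0.002],[0,0,-0.002],[0,0,-0.002]]' --grip '[0.25,0.25,0.25,0.6,0.6,0.6]'

```text
time: 12.95
tcp_pos: [0.4221, -0.1432, 0.1454]
orientation: [-0.0, 1.0, -0.0, 0.0]
wrist_force: [1.2, -0.0, -0.1]
gripper_width: 0.0514
grasp_force: 0.0
```

Emit:
step_arm --rot '[[0,0,0],[0,0,0],[0,0,0],[0,0,0],[0,0,0],[0,0,0],[0,0,0],[0,0,0]]' --translation '[[0,0,0.04],[0,0,0.09],[0,0,0.13],[0,0.03,0.155],[0,0.08,0.155],[0,0.13,0.155],[0,0.18,0.155],[0.02,0.22,0.155]]' --grip '[0.6,0.6,0.6,0.6,0.6,0.6,0.6,0.7]'

```text
time: 13.75
tcp_pos: [0.4406, 0.0796, 0.3008]
orientation: [-0.001, 1.0, 0.001, 0.0]
wrist_force: [1.6, -1.0, 1.0]
gripper_width: 0.0596
grasp_force: 0.0
```

Emit:
step_arm --rot '[[0,0,0],[0,0,0],[0,0,0],[0,0,0],[0,0,0],[0,0,0],[0,0,0],[0,0,0]]' --translation '[[0.01,0.03,0],[0.04,0.041,-0.01],[0.08,0.041,-0.03],[0.11,0.041,-0.06],[0.1225,0.041,-0.1],[0.1225,0.041,-0.13],[0.1225,0.041,-0.13],[0.1225,0.041,-0.13]]' --grip '[0.7,0.7,0.7,0.7,0.7,0.7,0.7,0.7]'

```text
time: 14.55
tcp_pos: [0.5645, 0.1178, 0.171]
orientation: [-0.0, 1.0, -0.0, -0.0]
wrist_force: [-0.8, -0.4, 0.5]
gripper_width: 0.0598
grasp_force: 0.0
```

```bash
python3 - <<'E'
from wr import *
s=r.read_state(); print(s["tcp_pos"].round(4),s["wrist_force"].round(1))
p,im=wcam(); x,f=sock("medium",(.565,.1165)); print(x.round(4),f)
crop(im,0,0,512,384,1,"pics/w5.png",[(x,.02,0,(0,0,255)),(x,.0155,.054,(0,255,0))],p)
E
```

```text
[0.5651 0.118  0.1723] [ 0.1 -1.   0.6]
[0.5653 0.1147] 54.42533493041992
```

View pics/w5.png

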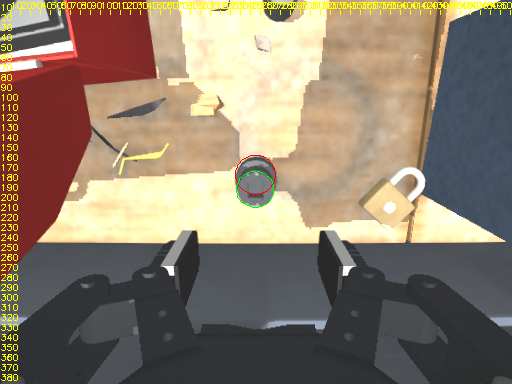

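The medium socket is at (.565,.115), and its rings fit around (256,183). The padlock is well clear at (390,195).

Emit:
step_arm --rot '[[0,0,0],[0,0,0],[0,0,0],[0,0,0],[0,0,0],[0,0,0]]' --translation '[[0,-0.001,-0.04],[0,-0.001,-0.08],[0,-0.001,-0.105],[0,-0.001,-0.124],[0,-0.001,-0.124],[0,-0.001,-0.124]]' --grip '[0.7,0.7,0.7,0.7,0.7,0.7]'

```text
time: 15.3
tcp_pos: [0.5651, 0.117, 0.0477]
orientation: [-0.0, 1.0, 0.0, 0.001]
wrist_force: [0.1, 0.2, 0.5]
gripper_width: 0.0602
grasp_force: 0.0
```

Emit:
step_arm --rot '[[0,0,0],[0,0,0],[0,0,0],[0,0,0],[0,0,0],[0,0,0],[0,0,0]]' --translation '[[0,0,0],[0,0,0],[0,0,0],[0,0,0],[0,0,0],[0,0,0],[0,0,0]]' --grip '[0.2,0.2,0.2,0.2,0.2,0.2,0.2]' --squeeze 50

```text
time: 16.0
tcp_pos: [0.5652, 0.1171, 0.0478]
orientation: [-0.0, 1.0, 0.0, 0.001]
wrist_force: [-3.7, -0.0, 13.4]
gripper_width: 0.0295
grasp_force: 48.4
```

Emit:
step_arm --rot '[[0,0,0],[0,0,0],[0,0,0],[0,0,0],[0,0,0],[0,0,0],[0,0,0],[0,0,0]]' --translation '[[0,0,0.03],[0,0,0.07],[0,0,0.12],[0,0,0.17],[-0.02,0,0.21],[-0.06,0,0.24],[-0.1,0,0.25],[-0.136,0,0.25]]' --grip '[0.2,0.2,0.2,0.2,0.2,0.2,0.2,0.2]'

```text
time: 16.8
tcp_pos: [0.4272, 0.1167, 0.2981]
orientation: [-0.0, 1.0, 0.001, 0.001]
wrist_force: [0.3, 0.2, -2.3]
gripper_width: 0.0294
grasp_force: 50.3
```

Emit:
step_arm --rot '[[0,0,0],[0,0,0],[0,0,0],[0,0,0],[0,0,0],[0,0,0],[0,0,0],[0,0,0]]' --translation '[[0,-0.05,0],[0,-0.1,0],[0,-0.15,0],[0,-0.2,0],[0,-0.25,0],[0,-0.3,0],[0,-0.34,0],[0,-0.354,0]]' --grip '[0.2,0.2,0.2,0.2,0.2,0.2,0.2,0.2]'

```text
time: 17.6
tcp_pos: [0.4273, -0.241, 0.2969]
orientation: [0.002, 1.0, -0.001, 0.0]
wrist_force: [-0.2, 1.3, -2.1]
gripper_width: 0.0296
grasp_force: 50.4
```

Emit:
step_arm --rot '[[0,0,0],[0,0,0],[0,0,0],[0,0,0],[0,0,0],[0,0,0],[0,0,0],[0,0,0]]' --translation '[[0,0,-0.02],[0,0,-0.06],[0,0,-0.1],[0,0,-0.12],[0,0,-0.135],[0,0,-0.147],[0,0,-0.156],[0,0,-0.156]]' --grip '[0.2,0.2,0.2,0.2,0.2,0.2,0.2,0.2]'

```text
time: 18.4
tcp_pos: [0.4284, -0.2371, 0.14]
orientation: [-0.0, 1.0, 0.0, -0.0]
wrist_force: [-0.3, 0.0, -1.3]
gripper_width: 0.0292
grasp_force: 51.8
```

Emit:
step_arm --rot '[[0,0,0],[0,0,0],[0,0,0],[0,0,0],[0,0,0],[0,0,0]]' --translation '[[0,0,-0.001],[0,0,-0.0015],[0,0,-0.0015],[0,0,-0.0015],[0,0,-0.0015],[0,0,-0.0015]]' --grip '[0.2,0.2,0.2,0.55,0.55,0.55]'

```text
time: 19.0
tcp_pos: [0.4285, -0.2371, 0.1389]
orientation: [-0.0, 1.0, -0.0, 0.0]
wrist_force: [-0.5, 0.3, 0.5]
gripper_width: 0.0469
grasp_force: 0.0
```

Emit:
step_arm --rot '[[0,0,0],[0,0,0],[0,0,0],[0,0,0],[0,0,0],[0,0,0],[0,0,0],[0,0,0]]' --translation '[[0,0,0.04],[0,0,0.09],[0,0,0.13],[0,0.03,0.155],[0,0.08,0.155],[0,0.13,0.155],[0,0.18,0.155],[0,0.23,0.155]]' --grip '[0.55,0.55,0.55,0.55,0.55,0.55,0.55,0.6]'

```text
time: 19.8
tcp_pos: [0.4279, -0.0052, 0.2942]
orientation: [-0.0, 1.0, 0.0, 0.001]
wrist_force: [2.2, -0.5, 0.1]
gripper_width: 0.0512
grasp_force: 0.0
```

Emit:
step_arm --rot '[[0,0,0],[0,0,0],[0,0,0],[0,0,0],[0,0,0],[0,0,0],[0,0,0],[0,0,0]]' --translation '[[0,0.05,0],[-0.01,0.09,0],[-0.017,0.12,-0.02],[-0.017,0.144,-0.06],[-0.017,0.144,-0.1],[-0.017,0.144,-0.13],[-0.017,0.144,-0.13],[-0.017,0.144,-0.13]]' --grip '[0.6,0.6,0.6,0.6,0.6,0.6,0.6,0.6]'

```text
time: 20.6
tcp_pos: [0.4117, 0.1367, 0.1645]
orientation: [-0.0, 1.0, -0.0, -0.0]
wrist_force: [0.1, -0.5, 0.6]
gripper_width: 0.0514
grasp_force: 0.0
```

```bash
python3 - <<'E'
from wr import *
s=r.read_state(); print(s["tcp_pos"].round(4),s["wrist_force"].round(1))
p,im=wcam(); x,f=sock("small",(.412,.135)); print(x.round(4),f)
crop(im,0,0,512,384,1,"pics/w6.png",[(x,.014,0,(0,0,255)),(x,.014,.048,(0,255,0))],p)
E
```

```text
[0.4123 0.1371 0.1654] [-0.1  0.6  0.3]
[0.4113 0.1344] 57.30119
```

View pics/w6.png

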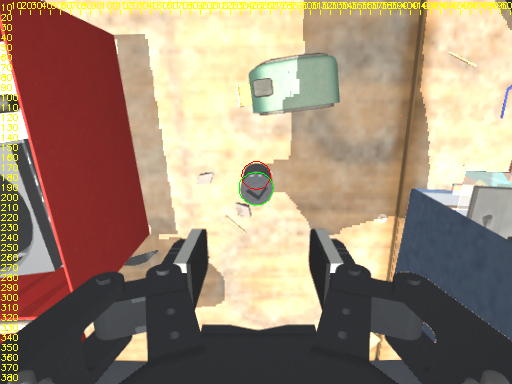

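The small socket is at (.411,.1345), with rings around (256,183), and the tape is clear of the fingers. I'm gripping high, at TCP z about 42 mm, so the tips stay above the pocket mouth.

Emit:
step_arm --rot '[[0,0,0],[0,0,0],[0,0,0],[0,0,0],[0,0,0],[0,0,0]]' --translation '[[-0.0005,-0.001,-0.04],[-0.0005,-0.001,-0.08],[-0.0005,-0.001,-0.105],[-0.0005,-0.001,-0.121],[-0.0005,-0.001,-0.121],[-0.0005,-0.001,-0.121]]' --grip '[0.6,0.6,0.6,0.6,0.6,0.6]'

```text
time: 21.35
tcp_pos: [0.4116, 0.1361, 0.0439]
orientation: [-0.0, 1.0, 0.0, 0.001]
wrist_force: [1.0, -0.6, 0.8]
gripper_width: 0.0515
grasp_force: 0.0
```

Emit:
step_arm --rot '[[0,0,0],[0,0,0],[0,0,0],[0,0,0],[0,0,0],[0,0,0],[0,0,0]]' --translation '[[0,0,0],[0,0,0],[0,0,0],[0,0,0],[0,0,0],[0,0,0],[0,0,0]]' --grip '[0.15,0.15,0.15,0.15,0.15,0.15,0.15]' --squeeze 40

```text
time: 22.05
tcp_pos: [0.4117, 0.1363, 0.044]
orientation: [-0.0, 1.0, 0.001, 0.001]
wrist_force: [-2.5, -1.3, 14.3]
gripper_width: 0.0266
grasp_force: 38.3
```

Emit:
step_arm --rot '[[0,0,0],[0,0,0],[0,0,0],[0,0,0],[0,0,0],[0,0,0],[0,0,0],[0,0,0]]' --translation '[[0,0,0.03],[0,0,0.07],[0,0,0.12],[0,0,0.17],[0,0,0.22],[0,-0.02,0.25],[0,-0.06,0.25],[0,-0.11,0.25]]' --grip '[0.15,0.15,0.15,0.15,0.15,0.15,0.15,0.15]'

```text
time: 22.85
tcp_pos: [0.4109, 0.0255, 0.2942]
orientation: [-0.002, 1.0, 0.001, 0.001]
wrist_force: [1.6, -0.0, -1.5]
gripper_width: 0.0265
grasp_force: 40.1
```

Emit:
step_arm --rot '[[0,0,0],[0,0,0],[0,0,0],[0,0,0],[0,0,0],[0,0,0],[0,0,0],[0,0,0]]' --translation '[[0,-0.05,0],[0,-0.1,0],[0,-0.15,0],[0.005,-0.2,0],[0.01,-0.25,0],[0.018,-0.3,0],[0.025,-0.345,0],[0.025,-0.358,0]]' --grip '[0.15,0.15,0.15,0.15,0.15,0.15,0.15,0.15]'

```text
time: 23.65
tcp_pos: [0.4351, -0.3364, 0.293]
orientation: [0.002, 1.0, -0.001, -0.0]
wrist_force: [0.8, 0.7, -0.1]
gripper_width: 0.0264
grasp_force: 40.0
```

Emit:
step_arm --rot '[[0,0,0],[0,0,0],[0,0,0],[0,0,0],[0,0,0],[0,0,0],[0,0,0],[0,0,0]]' --translation '[[0,0,-0.02],[0,0,-0.06],[0,0,-0.1],[0,0,-0.12],[0,0,-0.135],[0,0,-0.147],[0,0,-0.156],[0,0,-0.156]]' --grip '[0.15,0.15,0.15,0.15,0.15,0.15,0.15,0.15]'

```text
time: 24.45
tcp_pos: [0.436, -0.3324, 0.1367]
orientation: [-0.0, 1.0, -0.0, 0.0]
wrist_force: [0.2, 0.3, -1.4]
gripper_width: 0.0264
grasp_force: 40.5
```

Emit:
step_arm --rot '[[0,0,0],[0,0,0],[0,0,0],[0,0,0],[0,0,0],[0,0,0]]' --translation '[[0,0,-0.001],[0,0,-0.001],[0,0,-0.001],[0,0,-0.001],[0,0,-0.001],[0,0,-0.001]]' --grip '[0.15,0.15,0.15,0.5,0.5,0.5]'

```text
time: 25.05
tcp_pos: [0.436, -0.3322, 0.1359]
orientation: [-0.0, 1.0, -0.0, 0.0]
wrist_force: [0.5, -0.1, -0.5]
gripper_width: 0.0424
grasp_force: 0.0
```

Emit:
step_arm --rot '[[0,0,0],[0,0,0],[0,0,0],[0,0,0],[0,0,0],[0,0,0],[0,0,0],[0,0,0]]' --translation '[[0,0,0.04],[0,0,0.09],[0,0,0.14],[-0.01,0.03,0.16],[-0.03,0.08,0.18],[-0.04,0.12,0.2],[-0.04,0.14,0.2],[-0.04,0.14,0.2]]' --grip '[0.5,0.5,0.5,0.5,0.5,0.5,0.5,0.5]'

```text
time: 25.85
tcp_pos: [0.3961, -0.1884, 0.3368]
orientation: [-0.003, 1.0, 0.002, 0.002]
wrist_force: [0.3, -0.6, 0.5]
gripper_width: 0.0429
grasp_force: 0.0
```

```bash
python3 - <<'E'
from wr import *
p,im=wcam(); rad=[.022,.0185,.0155,.014]; H=[.164,.154,.146,.140]
c=[(.4155,-.05),(.422,-.1445),(.4295,-.239),(.4365,-.334)]
crop(im,0,0,512,384,1,"pics/w7.png",[(a,k,h,(0,255,0)) for a,k,h in zip(c,rad,H)],p)
p=imaging.camera_params("scene"); crop(imaging.snapshot("scene"),220,70,345,220,4,"pics/s7.png",[(a,k,h,(0,255,0)) for a,k,h in zip(c,rad,H)],p)
E
```

```text
(no output)
```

View pics/w7.png

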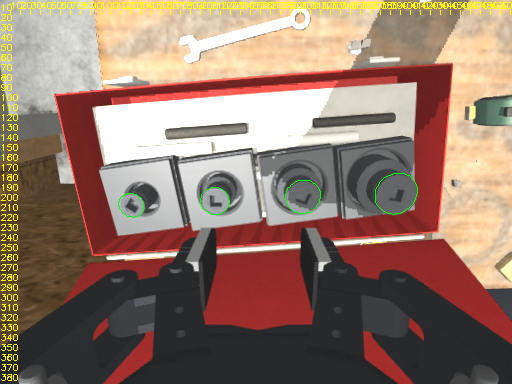

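View pics/s7.png

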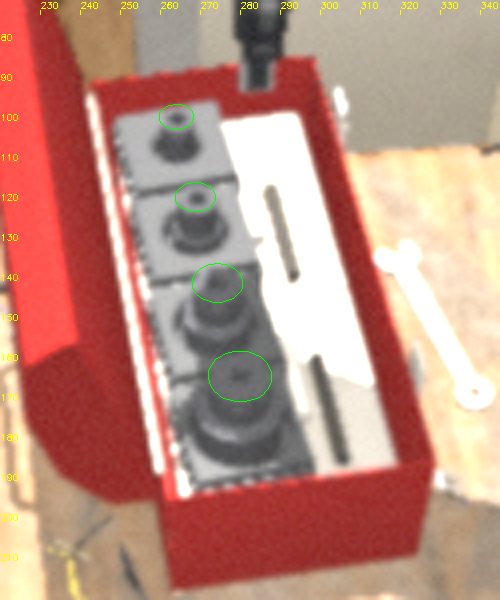

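All four sockets stand upright in their own pockets. Their tops match the fully seated rings at (131,205), (215,201), (302,196) and (396,193) in the wrist view, and the scene view agrees. The gripper is clear, so I'm handing in.

```bash
python3 -c "
from bench import ticket
print(ticket.hand_in())"
```

```text
the job is handed in; nothing more can be done
None
```

All four sockets are upright and fully down in their matching pockets, the padlock and tape measure were left alone, and the job was handed in at about 26 s of the 118 s allowed.

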